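Put the clean bearing away in the latched keeper case

TASK

Put the clean ball bearing away in the sheet-metal keeper case: press the lid once on its round rubber pad to free the push-push latch and let the lid spring open, set the bearing over the spigot, without dropping it, so that it lies flat on the rubber floor of the case, then swing the lid shut and press it until the latch catches and it stays shut by itself. Press gently, never forcing the lid once the latch has bottomed, and leave the other things where they lie.

Things in the scene. Friction and masses are not known exactly. Their poses are not given: they have to be found in the camera images.
- parts_case: Low case of dark sheet steel with a grey lid, 170 x 170 mm, 67 high, fixed on the bench. Origin: centre of its underside; x from the front (latch) to the hinge, y left, z up; turned by up to 0.25 rad. Walls 50 mm high. The floor is a black rubber deck at z 28 (x -40 to +82); a 10 mm high divider on it at y +43 parts off a narrow bay. In front of the deck, at the middle, stands the black catch.
- case_lid (a joint): Lid hinge, rad: 0 (give or take 0.018) latched shut, growing as the lid swings up and back; 1.66, just past upright, when fully open. A damped spring throws it open in about 1.5 s and resists closing with 3 to 5 N at the pad, so push it all the way down and do not let go before the latch is pressed home. More than 15 N on the lid bends it.
- lid_hinge (a point): Middle of the hinge line, which runs along y of the case at its back (x = +75, z = 64 mm of the case); the point does not move. The lid is a 2.5 mm plate, 176 mm wide, reaching 163 mm from this line to its front edge, with a 16 mm skirt; its underside lies in the hinge line's plane.
- lid_pad (a point): Top centre of the round black rubber pad on the lid (30 mm across, 2 mm proud), 135 mm from the hinge line, mid-width, above the catch; moves with the lid, about 68 mm over the bench when shut. The place to press: down and up again switches the latch from latched to free or from free to latched.
- catch_front (a point): Point on the catch under the pad, 15 mm below it when shut. The latch switches once the pad is 7.1 to 7.5 mm below its latched height (about 9 N felt) and is solid at 7.6 to 8 mm (then rising steeply); a shallower press changes nothing. The catch's height differs by 2.3 mm either way and this reading cannot show it: press at 10 mm/s until 11 N is felt, then let go.
- spigot (a point): Foot of the upright steel spigot, on the rubber deck, at x = -3, y = -20 mm of the case. The spigot is 16 mm in diameter and 24 mm high; its upper 7 mm taper to 7 mm. A bearing left on top of it keeps the lid from closing.
- ball_bearing: Steel ball bearing lying flat on the towel (3 mm thick) to the right of the case: 42 mm outside, bore 18 mm clear, 12 mm thick, about 0.11 kg. Origin: centre of its underside; z is its axis. Grip it across its outside.
- seal_ring: Black rubber ring, 30 mm across and 8 mm high, kept in the narrow left bay of the case; leave it. Origin: centre of its underside.
- spark_plug: Spark plug lying on the towel beyond the bearing, 67 mm long, 20 mm thick; leave it. Origin: centre of its underside.
- hex_key: Black hex key lying flat on the towel, 89 x 32 mm, 8 mm thick; leave it. Origin: centre of its underside.
- gear_shaft: Gearbox shaft with two pinions lying on the towel behind, 98 mm long, 28 mm thick; leave it. Origin: centre of its underside.
- grease_pot: Red pot with a white screw lid on the towel at the right, 49 mm across, 41 mm high; leave it. Origin: centre of its underside.
There are look-alikes about, which are no part of the job. Several things look just like the ball_bearing: the one meant starts farthest from the robot's base.

How it is judged:
On the way, in this order (a step that is already met when the one before it is completed fails the run):
1. the latch is freed and the lid has sprung open (value of joint case_lid above 1.4 rad), for 0.2 s.
2. with the lid open, the bearing lies on the spigot's foot, flat on the rubber deck, and has been let go (horizontal distance between ball_bearing and spigot below 0.004 m and z of ball_bearing in the frame of parts_case between 0.024 and 0.031 m and angle between ball_bearing's own z axis and vertical below 0.12 rad and value of joint case_lid above 1.2 rad and contact force between the fingers and ball_bearing below 0.1 N and linear speed of ball_bearing below 0.03 m/s), for 0.2 s.
At the end, for the whole second after the job is handed in: The lid is shut and held by its latch (hinge within 0.03 rad of 0, at rest), and the bearing lies inside over the spigot (axis within 4 mm of it), flat on the deck (within 3 mm and 0.12 rad) and at rest (horizontal distance between ball_bearing and spigot below 0.004 m and z of ball_bearing in the frame of parts_case between 0.024 and 0.031 m and angle between ball_bearing's own z axis and vertical below 0.12 rad and value of joint case_lid between -0.03 and 0.03 rad and velocity of joint case_lid between -0.05 and 0.05 rad/s and linear speed of ball_bearing below 0.03 m/s); the robot touches nothing.
It fails at once if the lid is loaded with more than 15 N (contact force between any of the fingers, the arm and case_lid above 15 N).
It fails at once if the bearing is dropped (falls freely faster than 0.5 m/s) (linear speed of ball_bearing above 0.5 m/s and contact force between each of the fingers, the arm and ball_bearing below 0.01 N).
It fails at once if the seal ring, spark plug, hex key, gear shaft or grease pot is moved by more than 20 mm (distance of any of seal_ring, spark_plug, hex_key, gear_shaft, grease_pot from where it was at the start of the episode above 0.02 m).
It also fails if it takes over 72 s, if anything falls off the work surface, if the arm or the gripper's body presses on something with over 40 N, if the wrist force passes 120 N, or if a joint passes its speed limit or range.

ROBOT

A 7-joint arm with a two-finger parallel gripper is mounted at the origin on a cart in front of the work surface, level with it; the furniture and walls round the work are solid. World frame = base frame: x ahead of the robot, y to its left, z up, the work surface at z = 0. Lengths are in m, angles in rad, forces in N, time in s.
With the tool pointing down it reaches from about 0.425 to 0.875 m from the base axis. Payload 4.7 kg.
Tool frame: the origin (TCP) lies midway between the tips of the shut fingers; the grasp point (between the pads) lies 19 mm behind it; z points along the fingers, y is the line along which they close (so a half turn about z gives the same grasp; the last joint's range is limited). The gripper opens to 87 mm and grips with 3 to 60 N. Pads are 19 mm wide; open, the fingers measure 117 mm over their backs; the gripper's body (75 mm by 190 mm) begins 51 mm behind the grasp point.
Start: joints at [1.185, 0.321, -0.07, 1.45, 0.023, 1.371, -0.057], TCP at [0.253, -0.599, 0.223] pointing down, gripper open.
Joint ranges: [-2.86, 2.86], [-0.3, 2.09], [-1.38, 1.24], [0.06, 2.45], [-1.56, 4.7], [0.09, 2.05], [-2.69, 2.69]. Speed limits (rad/s): [2.57, 2.57, 3.14, 3.14, 3.14, 3.14, 3.14].

INTERFACE

Orientations are given as a rotation vector (axis times angle).
In Python, from plant import status, vision, robot gives the robot as it stands.
- The arm moves only by the shell command python3 -m inch 'ROWS' [FORCE]. ROWS is text: rows parted by semicolons, each of 7 numbers parted by spaces: the shift along the tool's x, y, z in m, then the turn, a rotation vector about the tool's x, y, z in degrees, then the closure in counts, from 0 (fully open) to 255 (shut). A call has 1 to 5 rows; each row shifts and turns the commanded pose from where the row before left it, along the tool's axes as they then stand; what a row does not reach is not made up. A row lasts 1/10 s, in which the tool goes at most 50 mm and 8.59 degrees, less where a joint would pass 70% of its speed; a pose out of reach is approached as far as the arm can. A call is refused whole if a number of a shift passes 0.05 or a number of a turn 8.59, either way. A call with a gripper value outside its range is refused whole. The fingers move at their own pace and stop on an object; FORCE is the grip in N (left out, the last holds). Time passes only in rows, so rows that do not move let the fingers close. It gives the time, the measured TCP pose, the force, the opening and the grip force at its end, in the units of the state.
- status.get_state(): the state, without advancing time (a new reading comes with each control period).
- vision.camera(name): name is "scene" or "top" or "wrist"; returns the picture (400x640x3 uint8, red, green, blue); there is no depth.
- vision.camera_info(name): a dict with "fx", "fy", "cx", "cy" (pixels), "cam_to_world" (4x4, takes a point from camera to world coordinates). Camera axes: x right, y down, z forward; pixel columns grow to the right and rows downward; lengths in m; the calibration is good to about 2 mm. A picture is of the moment at which its call begins: read the wrist's pose just before it. camera_info takes no time and is no camera call; for the wrist camera it gives the pose at the moment of the call.
- robot.close_job(): hands the job in; it is judged then, once.
The state is a dict: "t": time; "q": joint angles; "joint_velocities": joint speeds; "joint_efforts": joint torques, N m; "tool_pos": TCP position; "tcp_rot": TCP orientation; "wrist_force": force on the tool from outside, world axes, zero at the start; "ft_torque": the same for the moment, N m; "finger_gap": opening from 0.0 (shut) to 1.0 (fully open); "finger_force": force on a finger pad.
Only numpy, scipy, OpenCV 4.12 (cv2) and the standard library are available. Lean on these libraries where they do the work, as an engineer would, in place of code of your own. Each camera call takes 0.05 s, during which the arm holds its last target. There are 200 camera calls.

## Working session

There is one attempt and no reset: what is moved stays moved. The work goes in short steps, Python scripts to look and compute and a shell command to move; the robot and the scene stay as the last step left them, time stands still between calls to the robot, and variables do not carry over. Pictures are saved under pics/ and viewed, at most 10 in all, crops included, and the job is handed in when it is done.

```bash
ls; mkdir -p pics
cat > h.py <<'E'
import numpy as np, cv2
from plant import status, vision, robot
from scipy.spatial.transform import Rotation as R
def save(n,f): 
    im=vision.camera(n); cv2.imwrite(f'pics/{f}.png',im[:,:,::-1]); return im
def ray(info,u,v,z):
    T=np.array(info['cam_to_world']); d=T[:3,:3]@[(u-info['cx'])/info['fx'],(v-info['cy'])/info['fy'],1]
    o=T[:3,3]; return o+d*(z-o[2])/d[2]
def proj(info,p):
    T=np.linalg.inv(np.array(info['cam_to_world'])); c=T[:3,:3]@p+T[:3,3]
    return info['fx']*c[0]/c[2]+info['cx'],info['fy']*c[1]/c[2]+info['cy']
E
python3 - <<'E'
from h import *
a=save('top','top0');b=save('scene','scene0')
for n in('top','scene','wrist'):
    i=vision.camera_info(n);print(n,i['fx'],i['cx'],i['cy'],np.round(i['cam_to_world'],3).tolist())
s=status.get_state();print({k:np.round(v,3).tolist() for k,v in s.items()})
E
```

```text
pics
top 407.0923349227671 315.0295634834588 201.3215107440622 [[0.134, -0.969, 0.205, 0.382], [-0.991, -0.131, 0.029, -0.295], [-0.001, -0.207, -0.978, 0.99], [0.0, 0.0, 0.0, 1.0]]
scene 464.14218073962127 323.8752599542863 203.14008568313093 [[0.677, -0.307, 0.668, -0.34], [-0.736, -0.285, 0.615, -1.12], [0.001, -0.908, -0.419, 0.635], [0.0, 0.0, 0.0, 1.0]]
wrist 304.43678373948194 320.26514616758305 203.67668249560242 [[0.389, -0.892, -0.228, 0.314], [-0.921, -0.378, -0.094, -0.573], [-0.003, 0.247, -0.969, 0.384], [0.0, 0.0, 0.0, 1.0]]
{'t': 0.1, 'q': [1.185, 0.322, -0.07, 1.452, 0.023, 1.371, -0.057], 'joint_velocities': [-0.001, -0.002, 0.0, -0.002, -0.001, -0.001, 0.001], 'joint_efforts': [0.001, -49.257, -0.405, -31.34, -0.064, 0.04, 0.0], 'tool_pos': [0.253, -0.598, 0.222], 'tcp_rot': [-3.077, -0.623, 0.001], 'wrist_force': [-0.042, 0.139, -0.035], 'ft_torque': [-0.007, -0.012, -0.02], 'finger_force': 0.0, 'finger_gap': 0.996}
```

View pics/top0.png

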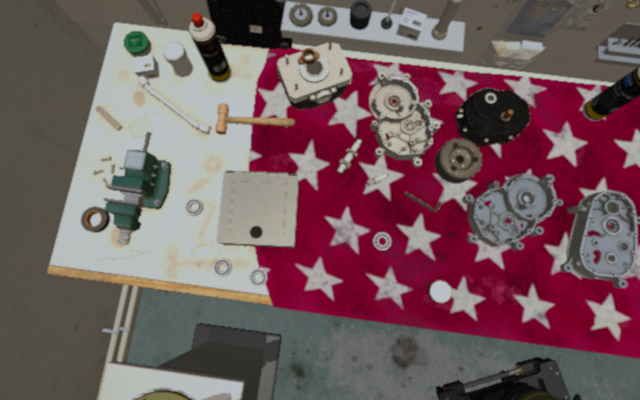

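View pics/scene0.png

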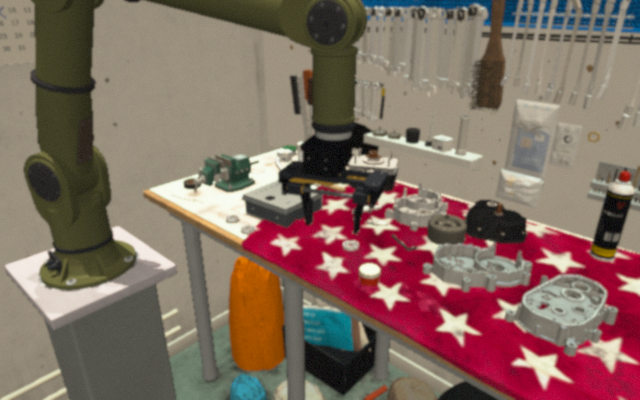

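The top view shows the case lid with corners near (222,171), (298,173), (297,246) and (218,245), and the pad at (256,232). There are rings at (382,241) on the towel, and at (195,207), (223,267) and (259,277). The pot is at (440,292), and the hex key runs from about (407,193) to (437,208).

Run:
```python
from h import *
i=vision.camera_info('top')
for n,u,v,z in [('b382',382,241,.015),('b195',195,207,.012),('b223',223,267,.012),('b259',259,277,.012),('pot',440,292,.044)]:
    p=ray(i,u,v,z);print(n,p.round(4),np.hypot(*p[:2]).round(3))
im=cv2.imread('pics/top0.png');g=im.max(2)
def blob(mask,x0,y0,x1,y1):
    m=np.zeros_like(mask);m[y0:y1,x0:x1]=mask[y0:y1,x0:x1]
    return m
m=blob((g<80).astype(np.uint8),240,218,272,244)
M=cv2.moments(m,True);u,v=M['m10']/M['m00'],M['m01']/M['m00'];print('pad',u,v,M['m00'],ray(i,u,v,.068).round(4))
# lid: greyish beige region; bounded
hsv=cv2.cvtColor(im,cv2.COLOR_BGR2HSV)
print(hsv[200,240],hsv[200,210],hsv[200,310],hsv[255,240],hsv[165,240])
m=blob(((hsv[...,2]<200)&(hsv[...,1]<70)).astype(np.uint8),205,160,305,256)
m=cv2.morphologyEx(m,cv2.MORPH_OPEN,np.ones((7,7)))
c=max(cv2.findContours(m,0,2)[0],key=cv2.contourArea)
r=cv2.minAreaRect(c);bx=cv2.boxPoints(r);print(r)
for p in bx: print(p,ray(i,*p,.0665).round(4))
# bearing mask on towel: non red
m=blob(((hsv[...,1]<120)).astype(np.uint8),368,228,396,254)
c=max(cv2.findContours(m,0,2)[0],key=cv2.contourArea);print('bearing',cv2.minEnclosingCircle(c),cv2.fitEllipse(c))
print(ray(i,*cv2.fitEllipse(c)[0],.010).round(4))
cv2.imwrite('pics/crop1.png',cv2.resize(im[150:310,180:460],None,fx=2.8,fy=2.8,interpolation=cv2.INTER_CUBIC))
```

```text
b382 [ 0.5114 -0.4389  0.015 ] 0.674
b195 [0.5334 0.0231 0.012 ] 0.534
b223 [ 0.3995 -0.0712  0.012 ] 0.406
b259 [ 0.3879 -0.1598  0.012 ] 0.42
pot [ 0.4098 -0.5766  0.044 ] 0.707
pad 255.83838383838383 231.68686868686868 99.0 [ 0.4869 -0.1439  0.068 ]
[ 26  24 158] [ 44  15 191] [170 255 121] [ 40  20 191] [ 85   8 192]
((254.5, 207.5), (95.0, 99.0), 90.0)
[205. 160.] [0.6398 0.004  0.0665]
[304. 160.] [ 0.6712 -0.2287  0.0665]
[304. 255.] [ 0.4494 -0.26    0.0665]
[205. 255.] [ 0.4194 -0.0386  0.0665]
bearing ((381.7608642578125, 241.17391967773438), 10.000125885009766) ((382.00982666015625, 241.02816772460938), (18.47195053100586, 19.80195426940918), 130.73419189453125)
[ 0.512  -0.4396  0.01  ]
```

View pics/crop1.png

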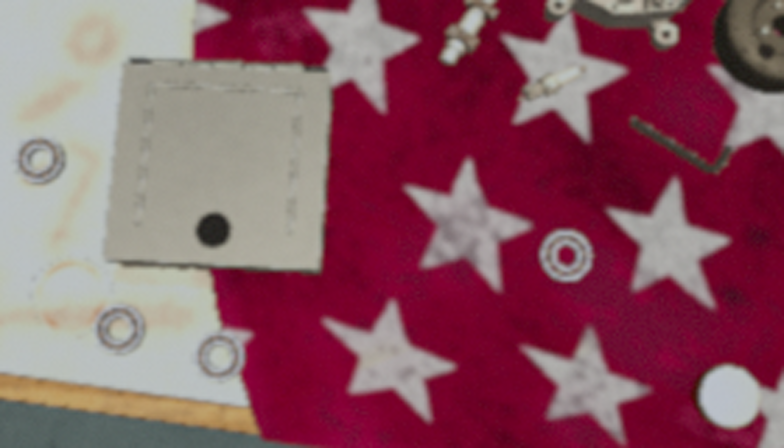

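The crop shows the lid corners at full-image (225.4,172.1), (297.9,175), (295,246.4) and (217.9,243.6). The target bearing, at (382,241), is the farthest ring from the base and stands clear of its neighbours.

```bash
cat >> h.py <<'E'
def rel(x,y,z,yaw=None):
    "shift in tool axes and yaw turn (deg about tool z) to reach world point, tool down"
    s=status.get_state(); r=R.from_rotvec(s['tcp_rot']); d=r.inv().apply(np.array([x,y,z])-s['tool_pos'])
    X=r.as_matrix()[:,0]; th=np.degrees(np.arctan2(X[1],X[0]))
    print('shift',d.round(4),'th',th.round(2),'turn', None if yaw is None else round(th-yaw,2),'tilt',(r.as_matrix()[:,2]).round(4))
E
python3 - <<'E'
from h import *
i=vision.camera_info('top')
P=[ray(i,u,v,.0665)[:2] for u,v in [(225.4,172.1),(297.9,175),(295,246.4),(217.9,243.6)]]
for p in P: print(p.round(4))
for a,b in((1,0),(2,3)):
    d=P[b]-P[a];print(np.linalg.norm(d),np.degrees(np.arctan2(-d[0],d[1])))
for a,b in((3,0),(2,1)):
    d=P[b]-P[a];print(np.linalg.norm(d),np.degrees(np.arctan2(d[1],d[0])))
rel(.487,-.144,.15,7)
E
```

```text
[ 0.6169 -0.0493]
[ 0.6328 -0.2197]
[ 0.4659 -0.2371]
[ 0.4487 -0.0627]
0.1710522393071311 5.325435962007857
0.1752544693175765 5.633810785411517
0.16876386919146869 4.541495598042849
0.1678154811826483 5.970967695012467
shift [ 0.3926 -0.3272  0.0721] th 22.91 turn 15.91 tilt [-8.0e-04  1.6e-03 -1.0e+00]
```

```bash
python3 -m inch '.028 -.0233 0 0 0 0 255;.028 -.0233 0 0 0 0 255;.028 -.0233 0 0 0 0 255;.028 -.0233 0 0 0 0 255;.028 -.0233 0 0 0 0 255' 10; python3 -m inch '.028 -.0233 0 0 0 0 255;.028 -.0233 0 0 0 0 255;.028 -.0233 0 0 0 0 255;.028 -.0233 0 0 0 0 255;.028 -.0233 0 0 0 0 255'; python3 -m inch '.028 -.0233 0 0 0 0 255;.028 -.0233 0 0 0 0 255;0 0 0.02 0 0 8.5 255;0 0 0.02 0 0 8.5 255;0 0 0 0 0 0 255'
python3 - <<'E'
from h import *
rel(.487,-.144,.15,5.5)
i=vision.camera_info('wrist');im=save('wrist','w1')
print(proj(i,[.487,-.144,.068]))
E
```

```text
t: 0.6
tool_pos: [0.3369, -0.4353, 0.2221]
tcp_rot: [-3.079, -0.624, 0.001]
wrist_force: [0.9, -0.8, -0.1]
finger_gap: 0.633
finger_force: 0.0
t: 1.1
tool_pos: [0.4204, -0.2736, 0.2223]
tcp_rot: [-3.079, -0.624, 0.001]
wrist_force: [1.0, -0.2, 0.0]
finger_gap: 0.176
finger_force: 0.0
t: 1.6
tool_pos: [0.4516, -0.2093, 0.1797]
tcp_rot: [-3.135, -0.162, 0.008]
wrist_force: [-0.5, 0.4, -0.3]
finger_gap: 0.005
finger_force: 0.0
shift [ 0.0421 -0.0612  0.0297] th 5.93 turn 0.43 tilt [-0.0052  0.0025 -1.    ]
(np.float64(251.77066333089044), np.float64(153.96818896490177))
```

View pics/w1.png

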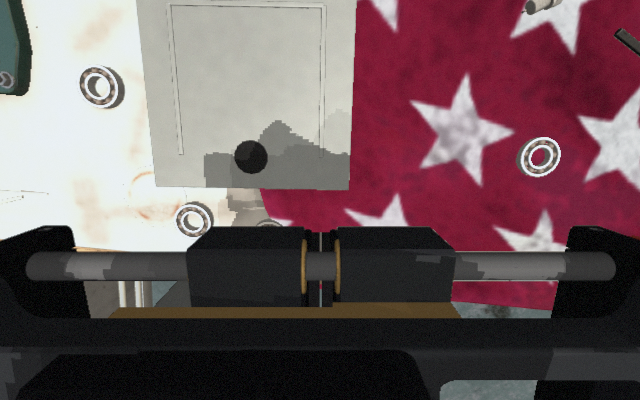

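The wrist view shows the pad at (251,157), matching its projection to about 3 px, and the lid's front edge from (157,187) to (350,190). The real bearing is at (540,157).

Run:
```python
from h import *
i=vision.camera_info('wrist');im=cv2.imread('pics/w1.png')
m=(im[130:185,225:280].max(2)<60).astype(np.uint8)
M=cv2.moments(m,True);u,v=225+M['m10']/M['m00'],130+M['m01']/M['m00'];print(u,v,ray(i,u,v,.068).round(4))
a,b=ray(i,157,187,.064),ray(i,350,190,.064);d=a-b;print(d,np.degrees(np.arctan2(-d[0],d[1])))
print(ray(i,540,157,.013))
rel(*ray(i,u,v,.09),5.5)
```

```text
250.5245508982036 156.925748502994 [ 0.485  -0.1433  0.068 ]
[-0.01647646  0.18024094  0.        ] 5.223091478841413
[ 0.51135281 -0.44171238  0.013     ]
shift [ 0.0418 -0.0576  0.0913] th 6.1 turn 0.6 tilt [-0.003   0.0015 -1.    ]
```

```bash
python3 -m inch '.02 -.03 .005 0 0 .5 255;.021 -.031 .025 0 0 0 255;0 0 .03 0 0 0 255;0 0 .03 0 0 0 255;0 0 0 0 0 0 255'
python3 -c "
from h import *
rel(.486,-.1437,.08,5.5)"
```

```text
t: 2.15
tool_pos: [0.4859, -0.1451, 0.0899]
tcp_rot: [-3.135, -0.153, 0.009]
wrist_force: [-0.9, -0.3, 0.8]
finger_gap: 0.008
finger_force: 0.0
shift [ 0.0003 -0.0014  0.0099] th 5.58 turn 0.08 tilt [-0.0061  0.0023 -1.    ]
```

```bash
python3 -m inch '0 -.0014 .004 0 0 0 255;0 0 .004 0 0 0 255;0 0 .003 0 0 0 255;0 0 .002 0 0 0 255;0 0 .001 0 0 0 255' | grep -E "pos|wrist"; python3 -m inch '0 0 .001 0 0 0 255;0 0 .001 0 0 0 255;0 0 .001 0 0 0 255;0 0 .001 0 0 0 255;0 0 .001 0 0 0 255'| grep -E "pos|wrist"
```

```text
tool_pos: [0.4886, -0.1446, 0.0789]
wrist_force: [0.8, 0.4, -0.2]
tool_pos: [0.4883, -0.1443, 0.0735]
wrist_force: [-0.3, 0.1, -0.5]
```

```bash
for k in 1; do python3 -m inch '0 0 .001 0 0 0 255;0 0 .001 0 0 0 255;0 0 .001 0 0 0 255;0 0 .001 0 0 0 255;0 0 .001 0 0 0 255'| grep -E "pos|wrist";done; python3 -m inch '0 0 .001 0 0 0 255;0 0 .001 0 0 0 255'| grep -E "pos|wrist"
```

```text
tool_pos: [0.4882, -0.1443, 0.0688]
wrist_force: [-2.4, 0.2, 6.0]
tool_pos: [0.4882, -0.1443, 0.067]
wrist_force: [-3.3, 1.4, 6.9]
```

```bash
python3 -m inch '0 0 .001 0 0 0 255;0 0 .001 0 0 0 255'| grep -E "pos|wrist";python3 -m inch '0 0 .001 0 0 0 255'| grep -E "pos|wrist"
```

```text
tool_pos: [0.4882, -0.1444, 0.0651]
wrist_force: [-4.4, 0.4, 8.6]
tool_pos: [0.4882, -0.1443, 0.0642]
wrist_force: [-4.2, 1.9, 8.5]
```

```bash
python3 -m inch '0 0 .001 0 0 0 255'| grep -E "pos|wrist"
```

```text
tool_pos: [0.4882, -0.1444, 0.0633]
wrist_force: [-4.7, 1.5, 9.5]
```

```bash
python3 -m inch '-.0005 0 .0005 0 0 0 255'| grep -E "pos|wrist"; python3 -m inch '-.0005 0 .0005 0 0 0 255'| grep -E "pos|wrist"
```

```text
tool_pos: [0.4882, -0.1444, 0.063]
wrist_force: [-3.5, 1.1, 9.7]
tool_pos: [0.4881, -0.1444, 0.0628]
wrist_force: [-2.7, 1.5, 10.5]
```

```bash
python3 -m inch '-.0003 0 .0007 0 0 0 255'| grep -E "pos|wrist"
```

```text
tool_pos: [0.4881, -0.1444, 0.0625]
wrist_force: [-2.4, 1.9, 15.1]
```

```bash
python3 -m inch '0 0 -.03 0 0 0 255;0 0 -.045 0 0 0 255;0 0 -.045 0 0 0 255;0 -.02 -.02 0 0 0 120;0 0 0 0 0 0 120'; python3 -c "
from h import *
rel(.5115,-.4405,.15,5.5);save('scene','s2')"
```

```text
t: 5.05
tool_pos: [0.4877, -0.1224, 0.2044]
tcp_rot: [3.136, 0.153, 0.011]
wrist_force: [0.6, 0.3, -0.1]
finger_gap: 0.112
finger_force: 0.0
shift [-0.0077  0.3187  0.0551] th 5.59 turn 0.09 tilt [ 0.007  -0.0016 -1.    ]
```

View pics/s2.png

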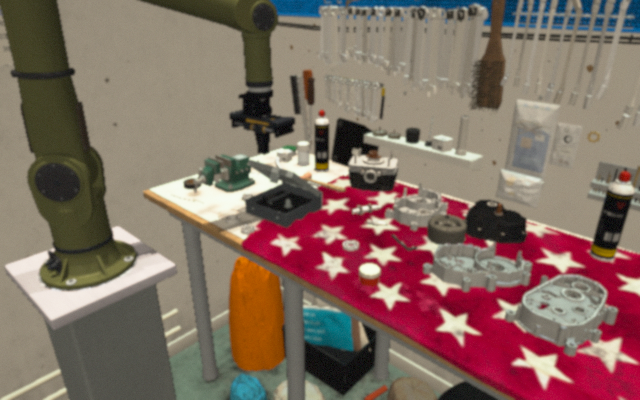

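The lid is swinging open, at roughly 40° so far, and the tool is clear above it.

```bash
python3 -m inch '0 .03 0 0 0 0 60;0 .032 0 0 0 0 60;0 .032 0 0 0 0 60;0 .032 0 0 0 0 60;0 .032 0 0 0 0 60'>/dev/null; python3 -m inch '-.007 .032 0 0 0 0 60;0 .032 0 0 0 0 60;0 .032 0 0 0 0 60;0 .032 .02 0 0 0 60;0 .032 .03 0 0 0 60'; python3 -m inch '0 0 0 0 0 0 60;0 0 0 0 0 0 60'
python3 - <<'E'
from h import *
i=vision.camera_info('wrist');im=save('wrist','w2')[:,:,::-1]
print(proj(i,[.5115,-.4405,.015]))
rel(.5115,-.4405,.06,5.5)
t=vision.camera_info('top');im=save('top','t2')
E
```

```text
t: 6.1
tool_pos: [0.5079, -0.4444, 0.1496]
tcp_rot: [3.136, 0.147, 0.0]
wrist_force: [0.0, 0.2, 0.3]
finger_gap: 0.766
finger_force: 0.0
t: 6.3
tool_pos: [0.506, -0.4417, 0.1469]
tcp_rot: [-3.134, -0.145, 0.007]
wrist_force: [0.4, 0.7, 1.5]
finger_gap: 0.765
finger_force: 0.0
(np.float64(319.9194271966828), np.float64(189.35896044222784))
shift [0.004  0.0002 0.089 ] th 5.42 turn -0.08 tilt [-0.0019  0.0024 -1.    ]
```

View pics/w2.png

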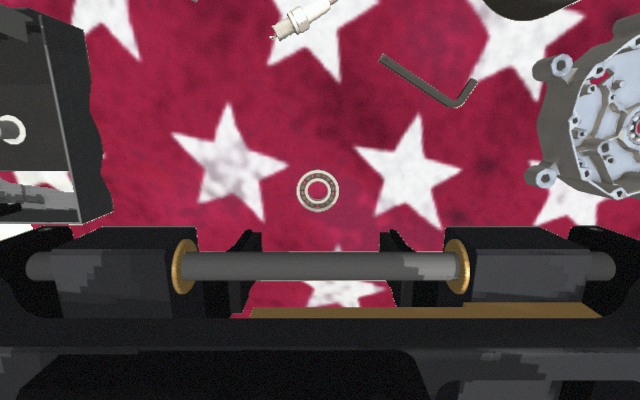

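View pics/t2.png

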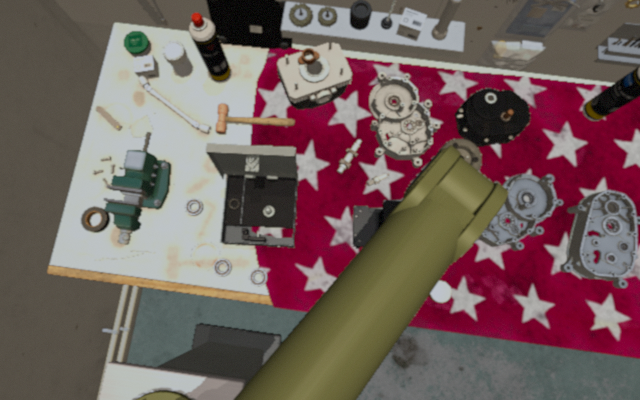

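The wrist view shows the bearing at (318,190), within 2 px of its projection. The top view shows the lid upright and the spigot near (268,212).

Run:
```python
from h import *
i=vision.camera_info('wrist');im=cv2.imread('pics/w2.png');hsv=cv2.cvtColor(im,cv2.COLOR_BGR2HSV)
m=np.zeros((400,640),np.uint8);m[163:218,290:348]=(hsv[163:218,290:348,1]<110)
c=max(cv2.findContours(m,0,2)[0],key=cv2.contourArea);e=cv2.fitEllipse(c);print(e)
p=ray(i,*e[0],.011);print(p);rel(*p[:2],.03,5.5)
t=cv2.imread('pics/t2.png');g=t.max(2)
m=np.zeros((400,640),np.uint8);m[200:224,258:280]=(g[200:224,258:280]>95)
ti=vision.camera_info('top')
for c in cv2.findContours(m,0,2)[0]:
    if cv2.contourArea(c)>5:
        x,y,w,h=cv2.boundingRect(c);u,v=np.array(c).reshape(-1,2).mean(0);print((x,y,w,h),u,v,ray(ti,u,v,.052),ray(ti,u,v,.028))
cv2.imwrite('pics/c3.png',np.hstack([cv2.resize(t[150:260,200:310],(600,600),interpolation=2)]))
```

```text
((317.2374572753906, 190.17453002929688), (41.52922821044922, 42.587059020996094), 81.98530578613281)
[ 0.51198994 -0.43716131  0.011     ]
shift [ 0.0037 -0.0029  0.1205] th 5.49 turn -0.01 tilt [-0.      0.0011 -1.    ]
(263, 205, 12, 12) 269.27777777777777 209.5 [ 0.54469805 -0.16389036  0.052     ] [ 0.54886425 -0.16052709  0.028     ]
```

View pics/c3.png

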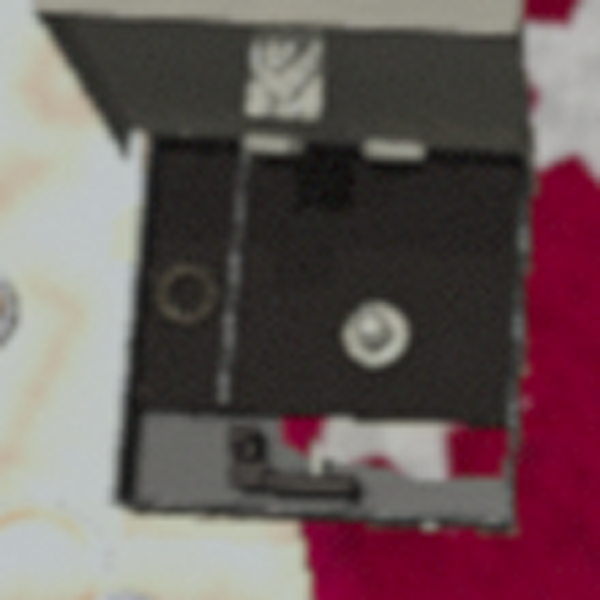

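The crop shows the spigot on a light disc, centred at full-image (268.9,211). Now I'll go down to the bearing.

```bash
python3 -m inch '.0037 -.0029 .03 0 0 0 60;0 0 .035 0 0 0 60;0 0 .03 0 0 0 60;0 0 .02 0 0 0 60;0 0 .01 0 0 0 60'; python3 -m inch '0 0 .01 0 0 0 60;0 0 .006 0 0 0 60;0 0 0 0 0 0 60;0 0 0 0 0 0 60'; python3 -c "
from h import *
rel(.512,-.4375,.006,5.5)"
```

```text
t: 6.9
tool_pos: [0.5116, -0.4366, 0.0249]
tcp_rot: [-3.137, -0.152, 0.001]
wrist_force: [-0.1, 0.0, -0.6]
finger_gap: 0.77
finger_force: 0.0
t: 7.3
tool_pos: [0.5121, -0.4389, 0.0108]
tcp_rot: [3.137, 0.148, 0.002]
wrist_force: [0.8, 0.8, 0.1]
finger_gap: 0.763
finger_force: 0.0
shift [ 0.     -0.0014  0.0048] th 5.41 turn -0.09 tilt [ 0.0011 -0.0011 -1.    ]
```

```bash
python3 -m inch '0 0 .003 0 0 0 60;0 0 .0015 0 0 0 60;0 0 0 0 0 0 160;0 0 0 0 0 0 160;0 0 0 0 0 0 200' 20; python3 -m inch '0 0 0 0 0 0 220;0 0 0 0 0 0 220;0 0 0 0 0 0 220'
```

```text
t: 7.8
tool_pos: [0.5116, -0.4386, 0.0055]
tcp_rot: [3.138, 0.148, 0.0]
wrist_force: [-0.5, 0.4, -1.2]
finger_gap: 0.576
finger_force: 0.0
t: 8.1
tool_pos: [0.5116, -0.4385, 0.0054]
tcp_rot: [3.138, 0.148, 0.0]
wrist_force: [0.6, -0.1, 0.5]
finger_gap: 0.468
finger_force: 20.0
```

```bash
python3 -m inch '0 0 -.01 0 0 0 220;0 0 -.025 0 0 0 220;0 0 -.035 0 0 0 220;0 0 -.035 0 0 0 220;.005 -.015 -.035 0 0 0 220'|tail -2; python3 -m inch '.0115 -.045 0 0 0 0 220;.0115 -.045 0 0 0 0 220;.0115 -.045 0 0 0 0 220;.01 -.045 0 0 0 0 220;.01 -.045 0 0 0 0 220'|tail -2;python3 -m inch '.002 -.025 0 0 0 0 220;0 -.01 0 0 0 0 220;0 0 0 0 0 0 220;0 0 0 0 0 0 220;0 0 0 0 0 0 220'
python3 - <<'E'
from h import *
i=vision.camera_info('wrist');im=save('wrist','w4')
rel(.545,-.1585,.06,5.5);print(proj(i,[.545,-.1585,.052]),proj(i,[.545,-.1585,.028]))
np.save('w4.npy',i['cam_to_world'])
E
```

```text
finger_gap: 0.469
finger_force: 20.0
finger_gap: 0.467
finger_force: 20.0
t: 9.6
tool_pos: [0.5465, -0.1617, 0.1453]
tcp_rot: [3.137, 0.142, -0.0]
wrist_force: [0.2, -0.0, -1.4]
finger_gap: 0.463
finger_force: 20.0
shift [-0.0012 -0.0031  0.0852] th 5.2 turn -0.3 tilt [-3.e-04 -6.e-04 -1.e+00]
(np.float64(316.0493877926744), np.float64(206.4716707346723)) (np.float64(316.3827871599394), np.float64(199.98326445577715))
```

View pics/w4.png

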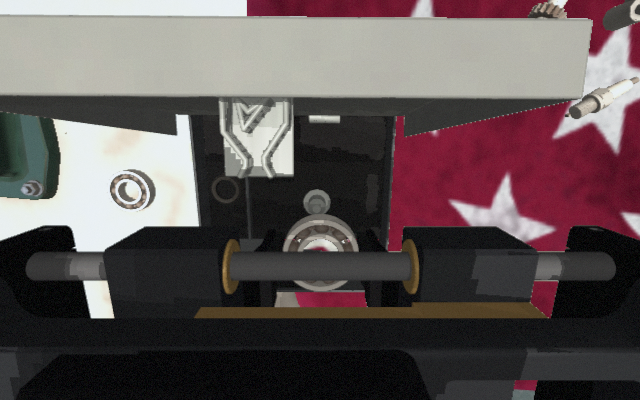

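The wrist view shows the spigot disc at about (317,201), with its tip near (317,207). The held bearing is flat, with its outer ring spanning u 283 to 359 and its far edge at v about 214.

Run:
```python
from h import *
i=vision.camera_info('wrist');i['cam_to_world']=np.load('w4.npy')
im=cv2.imread('pics/w4.png');g=im.max(2)
print(im[185:260:2,319].mean(1).astype(int).tolist())
m=np.zeros((400,640),np.uint8);m[180:214,295:340]=(g[180:214,295:340]>55)
ys,xs=np.nonzero(m);print('disc x',xs.min(),xs.max(),'y',ys.min(),ys.max())
for y in range(186,214,3): x=np.nonzero(m[y])[0];print(y,x.min() if len(x) else 0,x.max() if len(x) else 0,end=' | ')
print()
for y in range(212,250,4):
    x=np.nonzero(g[y,275:370]>75)[0]+275;print(y,x.min() if len(x) else 0,x.max() if len(x) else 0,end=' | ')
cv2.imwrite('pics/c5.png',cv2.resize(im[175:305,260:390],(780,600)[1:]*2,interpolation=2))
```

```text
[17, 24, 40, 125, 125, 83, 74, 96, 102, 99, 84, 97, 96, 92, 77, 103, 104, 103, 177, 142, 86, 76, 74, 62, 85, 138, 167, 195, 203, 198, 183, 93, 57, 47, 47, 54, 61, 61]
disc x 303 330 y 189 213
186 0 0 | 189 314 318 | 192 308 325 | 195 305 328 | 198 304 329 | 201 303 330 | 204 303 329 | 207 304 329 | 210 306 327 | 213 309 324 | 
212 308 325 | 216 307 334 | 220 300 341 | 224 295 346 | 228 291 350 | 232 289 352 | 236 287 354 | 240 285 355 | 244 284 357 | 248 283 358 |
```

View pics/c5.png

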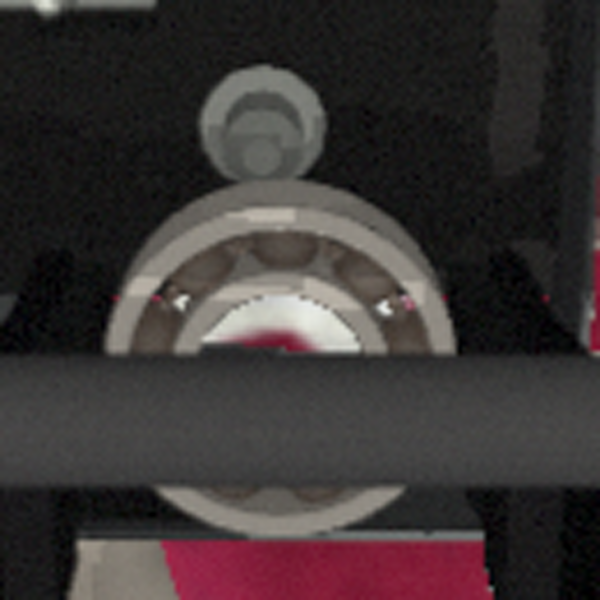

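The crop shows the flange centre at full-image (317.0,202.1) and the tip circle at (316.8,209.0). The bearing's top face runs u 283.2 to 358.8 and v 219.5 to 291.4, so its centre is (321.0,255.4).

Run:
```python
from h import *
i=vision.camera_info('wrist');i['cam_to_world']=T=np.load('w4.npy')
s=status.get_state();print(T[:3,3],s['tool_pos'])
print('disc',ray(i,317,202.1,.029),'tip',ray(i,316.8,209,.052))
# rim points of the bearing top face, height from its size
for z in (.150,.1525,.155):
    l,r,f,n=[ray(i,*p,z) for p in((283.2,253),(358.8,253),(321,219.5),(321,291.4))]
    print(z,np.linalg.norm(l-r).round(4),np.linalg.norm(f-n).round(4),'ctr',((l+r)/2).round(4),((f+n)/2).round(4))
rel(.545,-.159,.145,5.2)
```

```text
[ 0.61282103 -0.15593912  0.30807042] [ 0.54650781 -0.16141317  0.14520543]
disc [ 0.54324555 -0.15925163  0.029     ] tip [ 0.54278771 -0.15935073  0.052     ]
0.15 0.0423 0.0435 ctr [ 0.5444 -0.1626  0.15  ] [ 0.5423 -0.1628  0.15  ]
0.1525 0.0416 0.0428 ctr [ 0.5455 -0.1625  0.1525] [ 0.5434 -0.1627  0.1525]
0.155 0.0409 0.0421 ctr [ 0.5466 -0.1624  0.155 ] [ 0.5445 -0.1626  0.155 ]
shift [-0.0013 -0.0025  0.0002] th 5.2 turn 0.0 tilt [-3.e-04 -6.e-04 -1.e+00]
```

```bash
python3 -m inch '-.0012 -.0034 .015 0 0 0 220;0 0 .02 0 0 0 220;0 0 .02 0 0 0 220;0 0 .01 0 0 0 220;0 0 .003 0 0 0 220'>/dev/null; python3 -m inch '0 0 0 0 0 0 220;0 0 0 0 0 0 220;0 0 0 0 0 0 220'
python3 - <<'E'
from h import *
i=vision.camera_info('wrist');im=save('wrist','w6')[:,:,::-1]
rel(.545,-.159,.0305,5.2)
cv2.imwrite('pics/c6.png',cv2.resize(im[150:310,240:400],(600,600),interpolation=2))
E
```

```text
t: 10.45
tool_pos: [0.5461, -0.1559, 0.0783]
tcp_rot: [3.137, 0.148, 0.003]
wrist_force: [0.3, -0.3, -0.2]
finger_gap: 0.469
finger_force: 20.0
shift [-0.0013  0.003   0.0477] th 5.4 turn 0.2 tilt [ 1.5e-03 -7.0e-04 -1.0e+00]
```

View pics/c6.png

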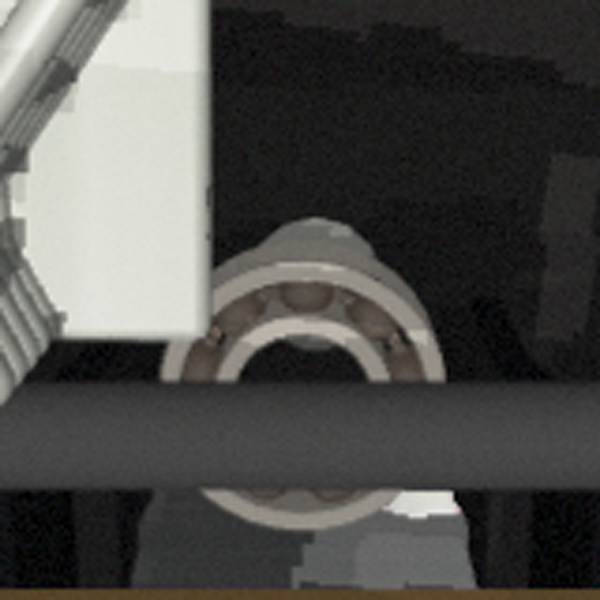

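The crop shows the bearing nearly over the spigot. The lid's white striker plate stands close in front of the wrist camera, though, and going lower could foul the lid. I'll check whether a half turn is possible.

```bash
python3 -c "
from h import *
print(np.round(status.get_state()['q'],3))
i=vision.camera_info('wrist');print(np.round(i['cam_to_world'],3))"
```

```text
[ 0.604  0.293 -0.429  1.814  0.138  1.062 -1.353]
[[ 0.094 -0.965 -0.244  0.612]
 [-0.996 -0.091 -0.023 -0.15 ]
 [ 0.     0.245 -0.969  0.241]
 [ 0.     0.     0.     1.   ]]
```

```bash
python3 -m inch '0 0 -.025 0 0 0 220;0 0 -.035 0 0 0 220;-.03 0 -.01 0 0 0 220;-.03 0 0 0 0 0 220;0 0 0 0 0 8 220'; python3 -m inch '0 0 0 0 0 8 220;0 0 0 0 0 8 220;0 0 0 0 0 8 220;0 0 0 0 0 8 220;0 0 0 0 0 0 220';  python3 -c "
from h import *
print(np.round(status.get_state()['q'],3));rel(.485,-.16,.15,5.2-180)"
```

```text
t: 11.0
tool_pos: [0.4826, -0.1625, 0.1482]
tcp_rot: [3.138, -0.078, -0.002]
wrist_force: [0.2, 0.3, -0.9]
finger_gap: 0.466
finger_force: 20.0
t: 11.5
tool_pos: [0.4859, -0.1614, 0.148]
tcp_rot: [2.999, -0.934, 0.002]
wrist_force: [0.1, 1.4, -1.6]
finger_gap: 0.47
finger_force: 20.0
[ 0.642  0.099 -0.393  1.875  0.042  1.174 -1.94 ]
shift [-0.0015 -0.0007 -0.002 ] th -34.61 turn 140.19 tilt [ 1.e-03 -7.e-04 -1.e+00]
```

```bash
python3 -m inch '0 0 0 0 0 -8.5 220;0 0 0 0 0 -8.5 220;0 0 0 0 0 -8.5 220;0 0 0 0 0 -8.5 220;0 0 0 0 0 -8.5 220'|tail -1; python3 -m inch '0 0 0 0 0 -8.5 220;0 0 0 0 0 -8.5 220;0 0 0 0 0 -8.5 220;0 0 0 0 0 -8.5 220;0 0 0 0 0 -8.5 220'|tail -1; python3 -m inch '0 0 0 0 0 -8.5 220;0 0 0 0 0 -8.5 220;0 0 0 0 0 -8.5 220;0 0 0 0 0 -8.5 220;0 0 0 0 0 -8.5 220'|tail -1; python3 -m inch '0 0 0 0 0 -8.5 220;0 0 0 0 0 -8.5 220;0 0 0 0 0 -8.5 220;0 0 0 0 0 -8.5 220;0 0 0 0 0 -8.5 220'|tail -1; python3 -m inch '0 0 0 0 0 -8.5 220;0 0 0 0 0 -8.5 220;0 0 0 0 0 -8.5 220;0 0 0 0 0 -8.5 220;0 0 0 0 0 -8.5 220'; python3 -m inch '0 0 0 0 0 -7.5 220;0 0 0 0 0 0 220;0 0 0 0 0 0 220;0 0 0 0 0 0 220'; python3 -c "
from h import *
print(np.round(status.get_state()['q'],3));rel(.545,-.1585,.12,5.3-180)"
```

```text
finger_force: 20.0
finger_force: 20.0
finger_force: 20.0
finger_force: 20.0
t: 14.0
tool_pos: [0.4858, -0.1614, 0.1477]
tcp_rot: [0.042, 3.141, -0.001]
wrist_force: [-0.3, -0.1, -1.1]
finger_gap: 0.464
finger_force: 20.0
t: 14.4
tool_pos: [0.4857, -0.1614, 0.1475]
tcp_rot: [-0.146, 3.138, -0.0]
wrist_force: [0.6, 0.5, -1.4]
finger_gap: 0.467
finger_force: 20.0
[ 0.851  0.119 -0.616  1.869  0.074  1.176  1.874]
shift [-0.0593 -0.0027  0.0275] th -174.66 turn 0.04 tilt [ 2.e-04 -2.e-04 -1.e+00]
```

```bash
python3 -m inch '-.02 -.0009 0 0 0 0 220;-.02 -.0009 0 0 0 0 220;-.0193 -.0009 0 0 0 0 220;0 0 0 0 0 0 220;0 0 0 0 0 0 220'
python3 - <<'E'
from h import *
i=vision.camera_info('wrist');im=save('wrist','w7')[:,:,::-1]
rel(.545,-.1585,.0305,5.3-180)
np.save('w7.npy',i['cam_to_world'])
cv2.imwrite('pics/c7.png',cv2.resize(im[150:310,240:400],(600,600),interpolation=2))
print(proj(i,[.545,-.1585,.028]),proj(i,[.545,-.1585,.052]))
E
```

```text
t: 14.9
tool_pos: [0.5445, -0.1581, 0.147]
tcp_rot: [0.148, -3.137, -0.001]
wrist_force: [-1.1, 0.1, -1.8]
finger_gap: 0.465
finger_force: 20.0
shift [-0.0011 -0.0002  0.1165] th -174.61 turn 0.09 tilt [-1.4e-03  1.0e-04 -1.0e+00]
(np.float64(319.96786201961527), np.float64(200.14063346439013)) (np.float64(319.97854757913626), np.float64(206.5203963688054))
```

View pics/c7.png

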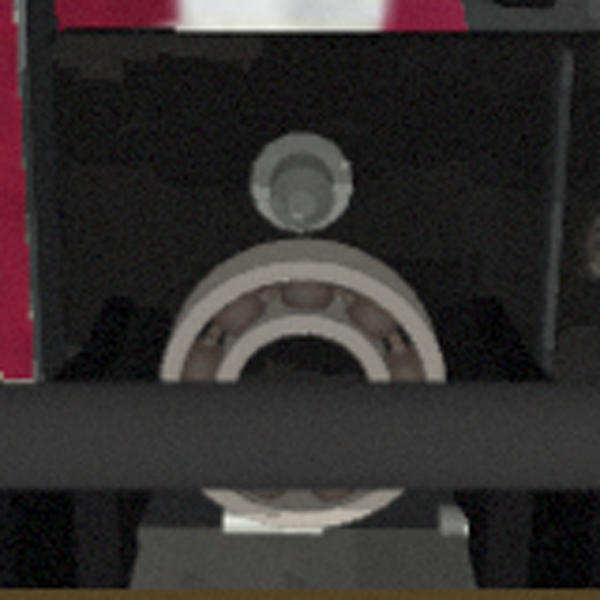

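The crop shows the flange at full-image (320.3,198.5), the tip at (320.5,204.1) and the bearing's top face centred at (320.9,255.3). Nothing is near the camera on this side.

Run:
```python
from h import *
i=vision.camera_info('wrist');i['cam_to_world']=T=np.load('w7.npy')
print('disc',ray(i,320.3,198.5,.029),'tip',ray(i,320.5,204.1,.052))
for z in (.1525,.155,.157):
    l,r,f,n=[ray(i,*p,z) for p in((283.2,253),(358.7,253),(320.9,219.9),(320.9,290.8))]
    print(z,np.linalg.norm(l-r).round(4),np.linalg.norm(f-n).round(4),'ctr',((f+n)/2).round(4))
print(status.get_state()['tool_pos'])
```

```text
disc [ 0.54314144 -0.15836024  0.029     ] tip [ 0.54278106 -0.15825236  0.052     ]
0.1525 0.042 0.0426 ctr [ 0.5474 -0.1578  0.1525]
0.155 0.0413 0.0419 ctr [ 0.5463 -0.1579  0.155 ]
0.157 0.0408 0.0413 ctr [ 0.5454 -0.158   0.157 ]
[ 0.54404198 -0.15842208  0.14699349]
```

```bash
python3 -m inch '.0028 -.0004 .015 0 0 0 220;0 0 .025 0 0 0 220;0 0 .025 0 0 0 220;0 0 .012 0 0 0 220;0 0 .005 0 0 0 220'|grep -E "pos|wrist"; python3 -m inch '0 0 .003 0 0 0 220;0 0 0 0 0 0 220;0 0 0 0 0 0 220' |grep -E "pos|wrist"; python3 -m inch '0 0 .002 0 0 0 220;0 0 .002 0 0 0 220;0 0 .002 0 0 0 220'|grep -E "pos|wrist"
```

```text
tool_pos: [0.5403, -0.1591, 0.0635]
wrist_force: [0.1, -0.4, -1.1]
tool_pos: [0.5429, -0.1593, 0.0633]
wrist_force: [0.4, 0.1, -1.6]
tool_pos: [0.5423, -0.1592, 0.0564]
wrist_force: [-0.6, -0.8, 0.0]
```

```bash
python3 -m inch '0 0 .002 0 0 0 220;0 0 .002 0 0 0 220;0 0 0 0 0 0 220'|grep -E "pos|wrist";python3 -m inch '0 0 .002 0 0 0 220;0 0 .002 0 0 0 220;0 0 0 0 0 0 220'|grep -E "pos|wrist"
```

```text
tool_pos: [0.5419, -0.159, 0.0519]
wrist_force: [0.1, -0.1, -1.5]
tool_pos: [0.5419, -0.1591, 0.048]
wrist_force: [0.4, -0.5, -1.2]
```

```bash
python3 -m inch '0 0 .002 0 0 0 220;0 0 .002 0 0 0 220;0 0 0 0 0 0 220'|grep -E "pos|wrist";python3 -m inch '0 0 .002 0 0 0 220;0 0 .002 0 0 0 220;0 0 0 0 0 0 220'|grep -E "pos|wrist"
```

```text
tool_pos: [0.5419, -0.159, 0.044]
wrist_force: [-0.4, -0.2, -0.3]
tool_pos: [0.5419, -0.1591, 0.04]
wrist_force: [-0.4, 1.2, -0.8]
```

```bash
python3 -m inch '0 0 .002 0 0 0 220;0 0 .002 0 0 0 220;0 0 .001 0 0 0 220;0 0 0 0 0 0 220'|grep -E "pos|wrist";python3 -m inch '0 0 .001 0 0 0 220;0 0 .001 0 0 0 220;0 0 .001 0 0 0 220;0 0 0 0 0 0 220'|grep -E "pos|wrist"
```

```text
tool_pos: [0.542, -0.1591, 0.0351]
wrist_force: [-0.1, -0.1, -1.2]
tool_pos: [0.542, -0.1591, 0.0322]
wrist_force: [-0.9, 1.0, -1.4]
```

```bash
python3 -m inch '0 0 .001 0 0 0 220;0 0 .0005 0 0 0 220;0 0 0 0 0 0 220'|grep -E "pos|wrist";python3 -m inch '0 0 .0005 0 0 0 220;0 0 .0005 0 0 0 220;0 0 0 0 0 0 220'|grep -E "pos|wrist"
```

```text
tool_pos: [0.5421, -0.1591, 0.0308]
wrist_force: [0.3, 0.3, -1.5]
tool_pos: [0.5423, -0.1591, 0.0304]
wrist_force: [-2.5, -0.5, 5.8]
```

```bash
python3 -m inch '0 0 0 0 0 0 100;0 0 0 0 0 0 90;0 0 0 0 0 0 90;0 0 0 0 0 0 90;0 0 0 0 0 0 90'; python3 -m inch '0 0 -.01 0 0 0 90;0 0 -.02 0 0 0 90;0 0 -.03 0 0 0 90;0 0 -.03 0 0 0 90;0 0 -.03 0 0 0 90'; python3 -m inch '.02 0 0 0 0 0 90;0 0 0 0 0 0 90;0 0 0 0 0 0 90'
python3 - <<'E'
from h import *
i=vision.camera_info('wrist');im=save('wrist','w8')[:,:,::-1]
rel(.545,-.1585,.15,5.3-180)
np.save('w8.npy',i['cam_to_world'])
print(proj(i,[.543,-.1588,.028]),proj(i,[.543,-.1588,.052]),proj(i,[.543,-.1588,.04]))
cv2.imwrite('pics/c8.png',cv2.resize(im[100:300,220:420],(600,600),interpolation=2))
E
```

```text
t: 19.15
tool_pos: [0.5421, -0.1591, 0.0297]
tcp_rot: [0.148, -3.138, 0.0]
wrist_force: [-0.4, -0.1, -0.6]
finger_gap: 0.643
finger_force: 0.0
t: 19.65
tool_pos: [0.5422, -0.1589, 0.1518]
tcp_rot: [-0.149, 3.138, -0.0]
wrist_force: [0.4, -0.1, 0.8]
finger_gap: 0.643
finger_force: 0.0
t: 19.95
tool_pos: [0.5222, -0.1612, 0.1501]
tcp_rot: [-0.147, 3.138, -0.001]
wrist_force: [0.1, -0.4, 0.1]
finger_gap: 0.651
finger_force: 0.0
shift [-0.0228  0.0003 -0.0003] th -174.6 turn 0.1 tilt [-0.e+00 -1.e-04 -1.e+00]
(np.float64(321.0149765382806), np.float64(219.51847247018355)) (np.float64(321.07595657758293), np.float64(227.3914056385817)) (np.float64(321.0442271489664), np.float64(223.29492302185096))
```

View pics/c8.png

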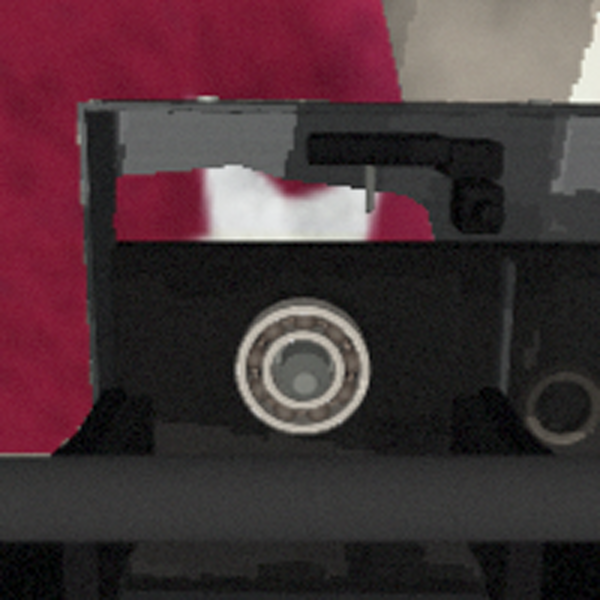

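The bearing lies flat on the deck over the spigot, which shows through the bore, centred near full-image (321,222). Next I'll take the closed fingers up and over to behind the lid.

```bash
python3 -m inch '0 .005 -.03 0 0 0 255;0 .005 -.035 0 0 0 255;0 .005 -.035 0 0 0 255;0 .0054 -.03 0 0 0 255;-.004 0 0 0 0 0 255' 10|grep -E "pos|wrist"; python3 -m inch '-.03 0 0 0 0 0 255;-.03 0 0 0 0 0 255;-.03 0 0 0 0 0 255;-.03 0 0 0 0 0 255;-.02 0 0 0 0 0 255'|grep -E "pos|wrist"; python3 -m inch '0 0 0 0 0 0 255;0 0 0 0 0 0 255'
cat >> h.py <<'E'
H=np.array([.6189,-.1317]);psi=np.radians(5.3)
def uv():
    s=status.get_state();d=np.array(s['tool_pos'])[:2]-H;c,q=np.cos(psi),np.sin(psi)
    print('u %.1f v %.1f z %.1f mm'%(1e3*(d[0]*c+d[1]*q),1e3*(-d[0]*q+d[1]*c),1e3*s['tool_pos'][2]),'F',np.round(s['wrist_force'],1),'t',s['t'])
E
python3 - <<'E'
from h import *
uv();rel(.6,-.1,.2,-174.7)
save('scene','s9')
E
```

```text
tool_pos: [0.5269, -0.1394, 0.2841]
wrist_force: [0.0, 0.2, -0.3]
tool_pos: [0.6654, -0.1264, 0.277]
wrist_force: [-0.3, 0.0, 0.8]
t: 21.2
tool_pos: [0.6635, -0.1266, 0.2778]
tcp_rot: [0.149, -3.135, -0.002]
wrist_force: [-0.1, 0.5, 0.8]
finger_gap: 0.009
finger_force: 0.0
u 44.9 v 1.0 z 277.8 mm F [-0.1  0.5  0.8] t 21.2
shift [0.0604 0.0324 0.078 ] th -174.54 turn 0.16 tilt [-0.003   0.0014 -1.    ]
```

```bash
python3 -m inch '0 -.001 .02 0 0 0 255;0 0 .02 0 0 0 255;0 0 .02 0 0 0 255;0 0 .011 0 0 0 255;0 0 0 0 0 0 255'|grep -E "pos|wrist"; python3 -m inch '.004 0 0 0 0 0 255;.004 0 0 0 0 0 255;.005 0 0 0 0 0 255;.005 0 0 0 0 0 255;.005 0 0 0 0 0 255'|grep -E "wrist"; python3 -c "
from h import *
uv()"
```

```text
tool_pos: [0.6622, -0.1286, 0.2072]
wrist_force: [-0.2, -0.4, 0.5]
wrist_force: [2.5, 0.2, 1.4]
u 22.7 v -0.6 z 210.0 mm F [2.5 0.2 1.4] t 22.25
```

```bash
python3 -m inch '.006 0 0 0 0 0 255;.006 0 0 0 0 0 255;.007 0 0 0 0 0 255;.007 0 0 0 0 0 255;.007 0 .001 0 0 0 255'|grep -E "wrist"; python3 -m inch '.007 0 .0015 0 0 0 255;.007 0 .0015 0 0 0 255;.007 0 .002 0 0 0 255;.007 0 .002 0 0 0 255'|grep -E "wrist"; python3 -c "
from h import *
uv()"
```

```text
wrist_force: [2.8, 1.8, 1.3]
wrist_force: [2.5, 1.8, -0.4]
u -39.6 v -0.4 z 200.5 mm F [ 2.5  1.8 -0.4] t 23.15
```

```bash
python3 -m inch '.0063 0 .0025 0 0 0 255;.0063 0 .003 0 0 0 255;.0063 0 .003 0 0 0 255;.0063 0 .0035 0 0 0 255'|grep -E "wrist"; python3 -m inch '.006 0 .004 0 0 0 255;.006 0 .0042 0 0 0 255;.0057 0 .0045 0 0 0 255;.0055 0 .0047 0 0 0 255'|grep -E "wrist"; python3 -c "
from h import *
uv()"
```

```text
wrist_force: [3.0, 1.5, 0.6]
wrist_force: [2.0, 2.1, 1.5]
u -87.9 v -0.8 z 171.1 mm F [2.  2.1 1.5] t 23.95
```

```bash
python3 -m inch '.0052 0 .005 0 0 0 255;.0049 0 .0053 0 0 0 255;.0047 0 .0055 0 0 0 255;.0045 0 .0057 0 0 0 255'|grep -E "wrist"; python3 -m inch '.0042 0 .006 0 0 0 255;.0038 0 .0062 0 0 0 255;.0035 0 .0063 0 0 0 255;.0031 0 .0064 0 0 0 255'|grep -E "wrist"; python3 -c "
from h import *
uv()"
```

```text
wrist_force: [2.2, 1.3, 2.7]
wrist_force: [2.0, 1.1, 2.8]
u -121.7 v -0.9 z 124.5 mm F [2.  1.1 2.8] t 24.75
```

```bash
python3 -m inch '.0028 0 .0065 0 0 0 255;.0024 0 .0067 0 0 0 255;.0021 0 .0067 0 0 0 255;.0018 0 .0067 0 0 0 255'|grep -E "wrist"; python3 -m inch '.0015 0 .006 0 0 0 255;.001 0 .005 0 0 0 255;.0006 0 .004 0 0 0 255;.0003 0 .002 0 0 0 255'|grep -E "wrist"; python3 -c "
from h import *
uv()"
```

```text
wrist_force: [0.6, 2.4, 2.8]
wrist_force: [0.7, 2.4, 2.8]
u -133.9 v -1.0 z 81.0 mm F [0.7 2.4 2.8] t 25.55
```

```bash
python3 -m inch '.0002 0 .002 0 0 0 255;0 0 .002 0 0 0 255;0 0 .002 0 0 0 255;0 0 .001 0 0 0 255;0 0 .001 0 0 0 255'|grep -E "pos|wrist"; python3 -m inch '0 0 .001 0 0 0 255;0 0 .001 0 0 0 255;0 0 .001 0 0 0 255;0 0 .001 0 0 0 255'|grep -E "pos|wrist"
```

```text
tool_pos: [0.485, -0.145, 0.0732]
wrist_force: [-2.0, 2.6, 2.5]
tool_pos: [0.4852, -0.1452, 0.0694]
wrist_force: [-3.4, 1.3, 4.5]
```

```bash
python3 -m inch '.0003 0 .001 0 0 0 255;.0003 0 .001 0 0 0 255;.0003 0 .001 0 0 0 255'|grep -E "pos|wrist"; python3 -m inch '.0003 0 .001 0 0 0 255'|grep -E "pos|wrist"; python3 -m inch '.0003 0 .001 0 0 0 255'|grep -E "pos|wrist"
```

```text
tool_pos: [0.4851, -0.1452, 0.0668]
wrist_force: [-2.0, 2.3, 6.5]
tool_pos: [0.485, -0.1452, 0.066]
wrist_force: [-1.8, 2.6, 7.1]
tool_pos: [0.4851, -0.1453, 0.0652]
wrist_force: [-2.2, 3.0, 7.8]
```

```bash
python3 -m inch '.0003 0.0003 .001 0 0 0 255'|grep -E "pos|wrist"; python3 -m inch '.0003 0.0003 .0008 0 0 0 255'|grep -E "pos|wrist"
```

```text
tool_pos: [0.485, -0.1452, 0.0644]
wrist_force: [-2.1, 0.8, 8.2]
tool_pos: [0.485, -0.1452, 0.0638]
wrist_force: [-1.9, 0.8, 8.6]
```

```bash
python3 -m inch '.0003 0.0003 .0005 0 0 0 255'|grep -E "pos|wrist"
```

```text
tool_pos: [0.485, -0.1452, 0.0635]
wrist_force: [-0.6, -0.1, 8.7]
```

Earlier it bottomed at about 62.5 mm, so I'll continue in fine steps.

```bash
python3 -m inch '0 0 .0005 0 0 0 255'|grep -E "pos|wrist"; python3 -m inch '0 0 .0004 0 0 0 255'|grep -E "pos|wrist"
```

```text
tool_pos: [0.485, -0.1452, 0.0631]
wrist_force: [-1.2, 0.7, 9.3]
tool_pos: [0.4851, -0.1452, 0.0627]
wrist_force: [-1.8, 1.6, 10.0]
```

```bash
python3 -m inch '0 0 .0003 0 0 0 255'|grep -E "pos|wrist"
```

```text
tool_pos: [0.4851, -0.1452, 0.0625]
wrist_force: [-1.7, 0.5, 10.4]
```

```bash
python3 -m inch '0 0 .0003 0 0 0 255'|grep -E "pos|wrist"
```

```text
tool_pos: [0.4851, -0.1452, 0.0623]
wrist_force: [-3.1, 0.8, 12.4]
```

It has bottomed past 11 N, so I'll let go and watch whether the lid follows.

```bash
python3 -m inch '0 0 -.002 0 0 0 255;0 0 -.003 0 0 0 255;0 0 -.004 0 0 0 255;0 0 -.004 0 0 0 255;0 0 0 0 0 0 255'|grep -E "pos|wrist"; python3 -m inch '0 0 -.02 0 0 0 255;0 0 -.03 0 0 0 255;0 0 -.04 0 0 0 255;0 0 -.03 0 0 0 255;0 0 0 0 0 0 255'|grep -E "t:|pos|wrist"; python3 -m inch '0 0 0 0 0 0 255;0 0 0 0 0 0 255;0 0 0 0 0 0 255;0 0 0 0 0 0 255;0 0 0 0 0 0 255' >/dev/null;python3 - <<'E'
from h import *
im=save('scene','s10').astype(int);a=cv2.imread('pics/scene0.png')[:,:,::-1].astype(int);b=cv2.imread('pics/s9.png')[:,:,::-1].astype(int)
# lid region against initial (shut) and open pictures
for y0,y1,x0,x1 in((185,225,245,320),(160,190,245,300)):
    s=np.s_[y0:y1,x0:x1];print(np.abs(im[s]-a[s]).mean(),np.abs(im[s]-b[s]).mean())
i=vision.camera_info('wrist');w=save('wrist','w10');u,v=proj(i,[.4855,-.1437,.068]);print(u,v)
m=np.zeros((400,640),np.uint8);u,v=int(u),int(v);m[v-30:v+30,u-30:u+30]=w[v-30:v+30,u-30:u+30].max(2)<60
n,_,st,c=cv2.connectedComponentsWithStats(m);print(st[1:],c[1:],w[v-25,u-25],w[v-25,u+25])
E
```

```text
tool_pos: [0.4831, -0.1447, 0.0737]
wrist_force: [-0.5, -1.0, -0.1]
t: 28.65
tool_pos: [0.4855, -0.1452, 0.1975]
tcp_rot: [-0.147, 3.132, -0.006]
wrist_force: [0.8, 0.5, 1.1]
41.794222222222224 39.92466666666667
54.17717171717172 55.527272727272724
320.6380617147704 200.77613455672335
[[314 170   1   1   1]
 [330 171   1   1   1]
 [342 171   1   1   1]
 [345 171   1   1   1]
 [347 171   1   1   1]
 [349 171   1   1   1]
 [306 186  30  30 698]
 [290 227  15   3  43]
 [331 226  19   4  46]
 [306 229   4   1   4]] [[314.         170.        ]
 [330.         171.        ]
 [342.         171.        ]
 [345.         171.        ]
 [347.         171.        ]
 [349.         171.        ]
 [320.76074499 200.24928367]
 [296.6744186  228.02325581]
 [341.76086957 228.06521739]
 [307.5        229.        ]] [91 92 88] [91 93 86]
```

The pad is seen exactly where it sits with the lid shut, on grey lid, about 1.5 s after release, so the latch holds.

```bash
python3 -c "
from plant import robot
print(robot.close_job())"
```

```text
the job is handed in; nothing more can be done
None
```

The job is handed in: the bearing sits flat over the spigot and the lid is latched shut, but the opening press briefly read 15.1 N at the wrist, right at the 15 N lid limit, and I viewed 13 pictures against the limit of 10.

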